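Tap the three flip-top jars shut before grinding

ROBOT

A 7-joint arm with a two-finger parallel gripper is mounted at the origin on the work surface. World frame = base frame: x ahead of the robot, y to its left, z up, the work surface at z = 0. Lengths are in m, angles in rad, forces in N, time in s.
With the tool pointing down it reaches from about 0.4 to 0.925 m from the base axis. Payload 5.6 kg.
Tool frame: the origin (TCP) lies midway between the tips of the shut fingers; the grasp point (between the pads) lies 19 mm behind it; z points along the fingers, y is the line along which they close (so a half turn about z gives the same grasp; the last joint's range is limited). The gripper opens to 85 mm and grips with 20 to 120 N. Pads are 22 mm wide; open, the fingers measure 114 mm over their backs; the gripper's body (76 mm by 85 mm) begins 54 mm behind the grasp point. The pads swing forward as they close: fully open they stand 13 mm farther back than shut.
Start: joints at [1.241, 0.468, -0.012, 1.603, 0.006, 1.071, -0.056], TCP at [0.184, -0.623, 0.231] pointing down, gripper open.
Joint ranges: [-2.53, 2.53], [-0.31, 2.02], [-1.57, 1.55], [0.28, 2.44], [-1.29, 4.43], [0.15, 1.84], [-2.92, 2.92]. Speed limits (rad/s): [2.57, 2.57, 3.14, 3.14, 3.14, 3.14, 3.14].

INTERFACE

Orientations are given as a rotation vector (axis times angle).
In Python, from station import arm, read_camera, camera_model, order gives the robot as it stands.
- The arm moves only by the shell command python3 -m creep 'ROWS' [OPENING] [FORCE]. ROWS is JSON, a list of rows, each a list of 2 entries, a list of its own where there are three numbers: the shift along the tool's x, y, z in units of 50 mm (1.0 is 50 mm), then the turn about the tool's z in units of 5 degrees (1.0 is 5 degrees). In form: [[[tx, ty, tz], twist], ...]. A call has 1 to 20 rows; each row shifts and turns the commanded pose from where the row before left it, along the tool's axes as they then stand; what a row does not reach is not made up. A row lasts 1/10 s, in which the tool goes at most 50 mm and 8.59 degrees, less where a joint would pass 70% of its speed; a pose out of reach is approached as far as the arm can. A call is refused whole if a number of a shift passes 1 or a number of a turn 1, either way. A call with a gripper value outside its range is refused whole. OPENING is the opening, from -1 (shut) to 1 (fully open), set as the call begins (- or left out, the last holds). The fingers move at their own pace and stop on an object; FORCE is the grip in N (left out, the last holds). Time passes only in rows, so rows that do not move let the fingers close. It gives the time, the measured TCP pose, the force, the opening and the grip force at its end, in the units of the state.
- arm.sense(): the state, without advancing time (a new reading comes with each control period).
- read_camera(name): name is "scene" or "side" or "wrist"; returns the picture (400x640x3 uint8, red, green, blue); there is no depth.
- camera_model(name): a dict with "K" (3x3 intrinsics, pixels), "D" ([k1, k2, p1, p2, k3] as OpenCV has them; the pictures are not rectified), "position" and "orientation" of the camera in the world; the wrist camera has in their place "T_tool_cam" (4x4, takes a point from camera to tool coordinates, whose origin is the TCP and whose axes are the flange's). Camera axes: x right, y down, z forward; pixel columns grow to the right and rows downward; lengths in m; the calibration is good to about 2 mm. A picture is of the moment at which its call begins: read the wrist's pose just before it. camera_model takes no time and is no camera call.
- order.job_done(): hands the job in; it is judged then, once.
The state is a dict: "clock": time; "qpos": joint angles; "joint_vel": joint speeds; "joint_efforts": joint torques, N m; "eef_pos": TCP position; "orientation": TCP orientation; "wrist_force": force on the tool from outside, world axes, zero at the start; "ft_torque": the same for the moment, N m; "gripper_width": finger opening in m; "grasp_force": force on a finger pad.
Only numpy, scipy, OpenCV 4.12 (cv2) and the standard library are available. Lean on these libraries where they do the work, as an engineer would, in place of code of your own. Each camera call takes 0.05 s, during which the arm holds its last target. There are 200 camera calls.

TASK

Grinding is about to start, so shut the three open flip-top jars against the dust: tap their lids fully shut with the fingertips, first the square jar, then the tall round jar, last the low round jar. Tap each lid lightly, do not lift, tip or push the jars about, and leave everything else on the bench where it is.

Things in the scene. Friction and masses are not known exactly. Their poses are not given: they have to be found in the camera images.
- jar_square: square jar, 54 x 54 mm, 58 mm high without the lid, loose, about 0.45 kg, empty; grey, with a green flip lid (as all three). Origin: centre of its underside; z up. The lid's hinge runs along the jar's y, on its +x side, 30 mm from its axis, 58 mm up. Yaw within 0.5 rad: the hinge is on the side away from the robot. Closed lid's top: 68 mm above the origin.
- lid_square (a joint): flip lid of the square jar: a 54 x 54 mm square plate, 3 mm thick, under a 7 mm soft, slick pad; free edge on the jar's -x side. Angle in rad: 0 shut, flat on its rim; grows as it opens; starts 0.35 to 0.7. It stays where it is left; about 1 N down on the mouth's middle folds it shut onto the rim; the pad gives 1 mm per 2 N, 6 mm in all.
- jar_tall: tall, slim round jar, 54 mm across and 75 mm high without the lid, loose, about 0.45 kg, empty; grey, with a green flip lid (as all three). Origin: centre of its underside; z up. The lid's hinge runs along the jar's y, on its +x side, 30 mm from its axis, 75 mm up. Yaw within 0.5 rad: the hinge is on the side away from the robot. Closed lid's top: 85 mm above the origin.
- lid_tall (a joint): flip lid of the tall round jar: a 54 mm round plate, 3 mm thick, under a 7 mm soft, slick pad; free edge on the jar's -x side. Angle in rad: 0 shut, flat on its rim; grows as it opens; starts 0.35 to 0.7. It stays where it is left; about 1 N down on the mouth's middle folds it shut onto the rim; the pad gives 1 mm per 2 N, 6 mm in all.
- jar_low: low, wide round jar, 74 mm across and 42 mm high without the lid, loose, about 0.45 kg, empty; grey, with a green flip lid (as all three). Origin: centre of its underside; z up. The lid's hinge runs along the jar's y, on its +x side, 40 mm from its axis, 42 mm up. Yaw within 0.5 rad: the hinge is on the side away from the robot. Closed lid's top: 52 mm above the origin.
- lid_low (a joint): flip lid of the low round jar: a 74 mm round plate, 3 mm thick, under a 7 mm soft, slick pad; free edge on the jar's -x side. Angle in rad: 0 shut, flat on its rim; grows as it opens; starts 0.35 to 0.7. It stays where it is left; about 1 N down on the mouth's middle folds it shut onto the rim; the pad gives 1 mm per 2 N, 6 mm in all.
- cast: plaster dental cast, 56 x 60 x 37 mm; loose bystander, origin on its underside; not part of the job
- bottle: small closed bottle, 36 mm across, 62 mm high; loose bystander, origin on its underside; not part of the job
- tin: flat round aluminium tin, 56 mm across, 30 mm high; loose bystander, origin on its underside; not part of the job
- brush: brush lying down, 170 mm long; loose bystander, origin on its underside; not part of the job
- spatula: spatula lying down, 170 mm long; loose bystander, origin on its underside; not part of the job
- beaker: empty glass beaker, 72 mm across the rim, 85 mm high; loose bystander, origin on its underside; not part of the job
Mind the look-alikes: they are no part of the job. What is shaped like the jar_low but purple is not meant. What is shaped like the jar_tall but pink is not meant.

How it is judged:
By the outcome, as a careful person would: the job done as asked, in the order asked, and still so for the second after the job is handed in, with the robot touching nothing.
It also fails if it takes over 51 s, if anything falls off the work surface, if the arm or the gripper's body presses on something with over 40 N, if the wrist force passes 120 N, or if a joint passes its speed limit or range.

## Working session

There is one attempt and no reset: what is moved stays moved. The work goes in short steps, Python scripts to look and compute and a shell command to move; the robot and the scene stay as the last step left them, time stands still between calls to the robot, and variables do not carry over. Pictures are saved under pics/ and viewed, at most 10 in all, crops included, and the job is handed in when it is done.

```bash
mkdir -p pics; ls; python3 - <<'E'
from station import arm, read_camera, camera_model
import cv2,numpy as np
s=arm.sense();print({k:np.round(s[k],3).tolist() for k in s})
for n in("scene","side"):
    cv2.imwrite(f"pics/{n}0.png",read_camera(n)[:,:,::-1]);print(n,camera_model(n))
print(camera_model("wrist"))
E
```

```text
pics
{'clock': 0.0, 'qpos': [1.241, 0.468, -0.012, 1.604, 0.006, 1.071, -0.056], 'joint_vel': [0.001, 0.0, 0.0, 0.0, -0.0, -0.001, -0.001], 'joint_efforts': [-0.0, -53.237, 0.021, -25.131, 0.011, 0.008, -0.0], 'eef_pos': [0.184, -0.623, 0.23], 'orientation': [-3.108, -0.449, 0.001], 'wrist_force': [0.24, 0.778, 0.096], 'ft_torque': [-0.05, 0.02, -0.006], 'grasp_force': 0.0, 'gripper_width': 0.085}
scene {'K': array([[389.98543521,   0.        , 326.86702995],
       [  0.        , 389.98543521, 203.16490423],
       [  0.        ,   0.        ,   1.        ]]), 'D': array([0.00662326, 0.        , 0.        , 0.        , 0.        ]), 'position': array([1.10696338, 0.54012654, 0.77254806]), 'orientation': array([-1.03736135, -2.40358145,  1.05343059])}
side {'K': array([[362.22339371,   0.        , 323.76715306],
       [  0.        , 362.22339371, 201.27554292],
       [  0.        ,   0.        ,   1.        ]]), 'D': array([0.02328296, 0.        , 0.        , 0.        , 0.        ]), 'position': array([0.3648412 , 0.6750125 , 0.64660401]), 'orientation': array([-0.38953724,  2.69849651, -1.297463  ])}
{'K': array([[295.63995379,   0.        , 323.08268958],
       [  0.        , 295.63995379, 201.46734261],
       [  0.        ,   0.        ,   1.        ]]), 'D': array([0.00785532, 0.        , 0.        , 0.        , 0.        ]), 'T_tool_cam': array([[-3.77670540e-04, -9.57048882e-01, -2.89926362e-01,
         7.35326375e-02],
       [ 9.99999888e-01, -2.78429868e-04, -3.83543954e-04,
         6.24010107e-04],
       [ 2.86346153e-04, -2.89926474e-01,  9.57048879e-01,
        -1.42228315e-01],
       [ 0.00000000e+00,  0.00000000e+00,  0.00000000e+00,
         1.00000000e+00]])}
```

View pics/scene0.png

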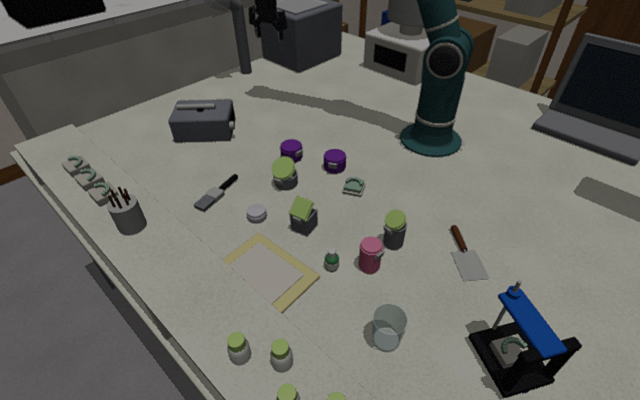

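View pics/side0.png

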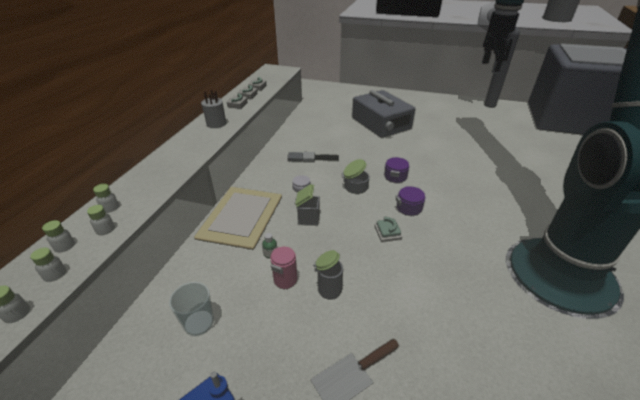

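The scene view shows the square jar at about (303,215), the tall one at (395,230) and the low one at (285,173). In the side view they are at (308,205), (329,270) and (356,177). The pink and purple look-alikes stand next to them.

```bash
cat > h.py <<'E'
import cv2,numpy as np
from scipy.spatial.transform import Rotation as R
from station import arm, read_camera, camera_model
def pose(n):
    m=camera_model(n)
    if n=="wrist":
        s=arm.sense();T=np.eye(4);T[:3,:3]=R.from_rotvec(s["orientation"]).as_matrix();T[:3,3]=s["eef_pos"]
        T=T@m["T_tool_cam"];return m,T[:3,:3],T[:3,3]
    return m,R.from_rotvec(m["orientation"]).as_matrix(),np.array(m["position"])
def ray(P,px):
    m,Rm,c=P
    u=cv2.undistortPoints(np.array(px,float).reshape(-1,1,2),m["K"],m["D"]).reshape(-1,2)
    d=np.c_[u,np.ones(len(u))]@Rm.T
    return c,d/np.linalg.norm(d,axis=1,keepdims=True)
def plane(P,px,z):
    c,d=ray(P,px);return c+d*((z-c[2])/d[:,2])[:,None]
def tri(P1,p1,P2,p2):
    a,d=ray(P1,p1);b,e=ray(P2,p2);d,e=d[0],e[0]
    t=np.linalg.lstsq(np.c_[d,-e],b-a,rcond=None)[0];x,y=a+t[0]*d,b+t[1]*e
    return (x+y)/2,np.linalg.norm(x-y)
def greens(im,amin=60):
    h=cv2.cvtColor(im,cv2.COLOR_RGB2HSV);m=cv2.inRange(h,(28,90,70),(45,255,255))
    n,l,st,ce=cv2.connectedComponentsWithStats(m)
    return [(ce[i].round(1),st[i].tolist(),l==i) for i in range(1,n) if st[i][4]>amin]
E
python3 - <<'E'
from h import *
pa,pb=pose("scene"),pose("side")
a=greens(read_camera("scene"));b=greens(read_camera("side"))
for n,g in(("scene",a),("side",b)):
    for c,s,_ in g: print(n,c,s)
near=lambda g,p:min(g,key=lambda q:np.hypot(*(q[0]-p)))
for n,p,q,h in(("sq",(303,208),(305,195),.058),("tall",(395,220),(327,260),.075),("low",(285,167),(355,170),.042)):
    A,B=near(a,p),near(b,q);x,e=tri(pa,A[0],pb,B[0]);print(n,x.round(4),"gap",round(e,4),"reach",np.hypot(*x[:2]).round(3))
E
```

```text
scene [283.  167.7] [272, 156, 23, 24, 405]
scene [301.4 208. ] [290, 196, 24, 26, 368]
scene [395.1 219.4] [386, 210, 19, 20, 314]
scene [235.6 339.8] [228, 332, 17, 17, 213]
scene [279.7 346.9] [272, 339, 17, 17, 218]
scene [286.3 391.8] [278, 384, 19, 16, 227]
scene [336.  396.3] [328, 392, 17, 8, 99]Traceback (most recent call last):
  File "<stdin>", line 8, in <module>
  File "<stdin>", line 6, in <lambda>
ValueError: min() iterable argument is empty
```

```bash
sed -i 's/(28,90,70)/(26,60,50)/' h.py; python3 - <<'E'
from h import *
pa,pb=pose("scene"),pose("side")
ia,ib=read_camera("scene"),read_camera("side")
print(cv2.cvtColor(ib,cv2.COLOR_RGB2HSV)[[258,168,193],[328,355,304]])
a=greens(ia);b=greens(ib)
for c,s,_ in b: print("side",c,s)
near=lambda g,p:min(g,key=lambda q:np.hypot(*(q[0]-p)))
for n,p,q,h in(("sq",(303,208),(305,195),.058),("tall",(395,220),(327,260),.075),("low",(285,167),(355,170),.042)):
    A,B=near(a,p),near(b,q);x,e=tri(pa,A[0],pb,B[0]);print(n,A[0],B[0],x.round(4),"gap",round(e,4),"reach",np.hypot(*x[:2]).round(3))
E
```

```text
[[ 41  80 130]
 [ 42  81 135]
 [ 42  76 131]]
side [354.4 168.5] [344, 160, 22, 18, 274]
side [101.1 189.7] [93, 183, 17, 14, 184]
side [304.3 194.8] [296, 185, 18, 21, 219]
side [ 96.  211.5] [88, 205, 17, 14, 186]
side [ 52.2 227.6] [42, 220, 21, 17, 257]
side [ 41.5 256. ] [31, 248, 22, 17, 274]
side [327.1 260.2] [316, 251, 23, 19, 311]
side [  4.9 294.7] [0, 286, 14, 20, 195]
sq [301.3 208. ] [304.3 194.8] [ 0.6184 -0.0118  0.0813] gap 0.0036 reach 0.619
tall [395.1 219.4] [327.1 260.2] [0.4984 0.1962 0.0948] gap 0.003 reach 0.536
low [283.  167.7] [354.4 168.5] [ 0.5259 -0.1863  0.0684] gap 0.0029 reach 0.558
```

```bash
python3 -m creep '[[[0,0,0],1],[[0,0,0],1],[[0,0,0],0.65],[[0,0,0],0.65],[[0.2,-0.3,0],0],[[0.4,-0.6,0],0]]' -1 20; python3 -m creep '[[[0.46,-0.68,0],0],[[0.46,-0.68,0],0],[[0.46,-0.68,0],0],[[0.46,-0.68,0],0],[[0.46,-0.68,0],0],[[0.46,-0.68,0],0],[[0.46,-0.68,0],0],[[0.46,-0.68,0],0],[[0.46,-0.68,0],0],[[0.46,-0.68,0],0],[[0.46,-0.68,0],0],[[0.46,-0.68,0],0],[[0.46,-0.68,0],0],[[0.46,-0.68,0],0],[[0.46,-0.68,0],0],[[0.46,-0.68,0],0],[[0.4,-0.5,0],0],[[0,0,0],0],[[0,0,0],0],[[0,0,0],0]]'
python3 - <<'E'
from h import *
cv2.imwrite("pics/w1.png",read_camera("wrist")[:,:,::-1]);P=pose("wrist");s=arm.sense()
print(s["eef_pos"],R.from_rotvec(s["orientation"]).as_matrix().round(3).tolist(),s["wrist_force"],s["clock"])
for c,st,_ in greens(read_camera("wrist"),200):print(c,st,plane(P,[c],.075).round(3))
E
```

```text
clock: 0.9
eef_pos: [0.2125, -0.5788, 0.2309]
orientation: [3.141, -0.006, -0.002]
wrist_force: [1.4, 0.3, 0.1]
gripper_width: 0.0003
grasp_force: 0.0
clock: 2.9
eef_pos: [0.6017, -0.0107, 0.2311]
orientation: [3.141, -0.002, -0.001]
wrist_force: [1.1, -0.4, 0.6]
gripper_width: -0.0004
grasp_force: 0.0
[ 0.60179859 -0.01110548  0.23128523] [[1.0, -0.002, -0.0], [-0.002, -1.0, -0.001], [-0.0, 0.001, -1.0]] [ 0.84360881  0.27198284 -0.23033733] 2.95
[287.9  52.3] [184, 0, 203, 87, 6654] [[0.727 0.02  0.075]]
[327.  173.6] [298, 145, 61, 58, 2597] [[ 0.615 -0.016  0.075]]
[480.2 250.6] [445, 219, 70, 65, 3485] [[ 0.528 -0.186  0.075]]
[131.8 286.1] [105, 261, 55, 51, 2136] [[0.484 0.208 0.075]]
```

View pics/w1.png

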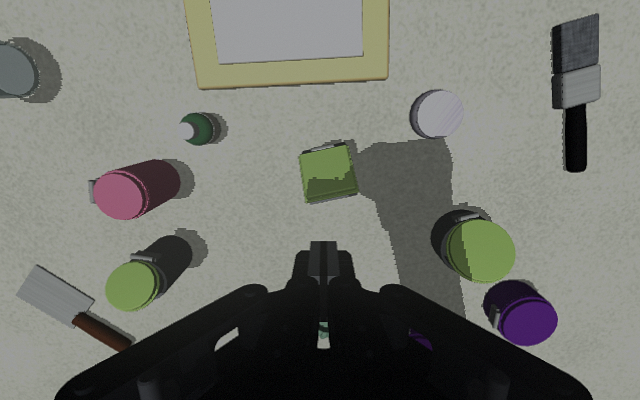

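The wrist view shows the square lid at (327,174), the low lid at (480,250) and the tall lid at (132,286). Their grey hinges point up the image, away from the robot. I'll zoom in on the hinges.

```bash
python3 - <<'E'
import cv2,numpy as np
im=cv2.imread("pics/w1.png")
cr=[im[y:y+90,x:x+86] for x,y in((286,130),(100,228),(428,200))]
cv2.imwrite("pics/z1.png",cv2.resize(np.hstack(cr),None,fx=3,fy=3,interpolation=cv2.INTER_CUBIC))
E
```

```text
(no output)
```

View pics/z1.png

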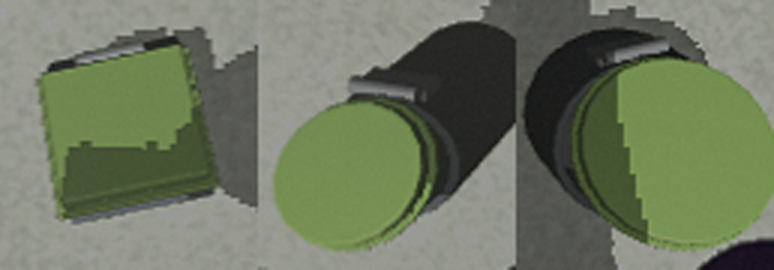

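In the zoom, the hinge barrels are centred at about (322.7,147.7) for the square jar, (143.3,257.7) for the tall and (469,217) for the low. Their tilt gives each jar's yaw.

```bash
python3 - <<'E'
from h import *
P=pose("wrist");pa,pb=pose("scene"),pose("side")
D={"sq":((286,130),(78,62),(145,44),.058,.030,[327,173.6],[301.3,208],[304.3,194.8]),
"tall":((100,228),(92,83),(166,96),.075,.030,[131.8,286.1],[395.1,219.4],[327.1,260.2]),
"low":((428,200),(92,58),(154,45),.042,.040,[480.2,250.6],[283,167.7],[354.4,168.5])}
for n,(o,e1,e2,h,r,w,a,b) in D.items():
    px=[np.array(o)+np.array(e)/3 for e in(e1,e2)]
    E=plane(P,px,h);H=E.mean(0);d=E[0]-E[1];yaw=np.arctan2(-d[0],d[1])
    J=H[:2]-r*np.array([np.cos(yaw),np.sin(yaw)])
    print(n,"H",H.round(4),"len",np.linalg.norm(d).round(3),"yaw",yaw.round(2),"J",J.round(4))
    for q,p in((pa,a),(pb,b)):
        x,g=tri(P,w,q,p);v=H-x;print("  lidc",x.round(4),"gap",g.round(4),"yaw",np.arctan2(v[1],v[0]).round(2),"hd",np.hypot(*v[:2]).round(3))
E
```

```text
sq H [ 0.6394 -0.0122  0.058 ] len 0.024 yaw 0.26 J [ 0.6103 -0.0198]
  lidc [ 0.6145 -0.0159  0.0735] gap 0.0005 yaw 0.15 hd 0.025
  lidc [ 0.6175 -0.0153  0.0814] gap 0.0026 yaw 0.14 hd 0.022
tall H [0.52   0.1892 0.075 ] len 0.027 yaw -0.21 J [0.4907 0.1954]
  lidc [0.4954 0.196  0.0913] gap 0.0016 yaw -0.27 hd 0.026
  lidc [0.4976 0.194  0.0949] gap 0.0015 yaw -0.21 hd 0.023
low H [ 0.555  -0.1853  0.042 ] len 0.024 yaw 0.22 J [ 0.516  -0.1942]
  lidc [ 0.5184 -0.1961  0.0571] gap 0.0009 yaw 0.29 hd 0.038
  lidc [ 0.5254 -0.1887  0.0692] gap 0.0015 yaw 0.11 hd 0.03
```

```bash
python3 -m creep '[[[0.06,0.05,0.2],0],[[0.06,0.05,0.4],0],[[0.06,0.04,0.5],0],[[0,0,0.5],0],[[0,0,0.4],0],[[0,0,0.2],0],[[0,0,0.1],0],[[0,0,0],0],[[0,0,0],0]]'; python3 -m creep '[[[0,0,0.06],0],[[0,0,0.06],0],[[0,0,0.06],0],[[0,0,0.06],0],[[0,0,0.06],0],[[0,0,0.06],0],[[0,0,0.06],0],[[0,0,0.06],0],[[0,0,0.06],0],[[0,0,0.06],0],[[0,0,0.06],0],[[0,0,0.06],0],[[0,0,0],0],[[0,0,0],0]]'
```

```text
clock: 3.9
eef_pos: [0.6122, -0.0171, 0.1172]
orientation: [3.142, -0.002, 0.002]
wrist_force: [1.0, -0.3, 0.2]
gripper_width: 0.0002
grasp_force: 0.0
clock: 5.3
eef_pos: [0.6116, -0.017, 0.0802]
orientation: [3.142, -0.002, -0.0]
wrist_force: [-0.4, -0.6, -0.5]
gripper_width: 0.0002
grasp_force: 0.0
```

```bash
python3 -m creep '[[[0,0,0.04],0],[[0,0,0.04],0],[[0,0,0.04],0],[[0,0,0.04],0],[[0,0,0.02],0],[[0,0,0.02],0],[[0,0,0],0]]'; python3 -m creep '[[[0,0,0.02],0],[[0,0,0.02],0],[[0,0,0.02],0],[[0,0,0],0],[[0,0,0],0]]'
```

```text
clock: 6.0
eef_pos: [0.6115, -0.017, 0.0701]
orientation: [3.142, -0.002, -0.0]
wrist_force: [0.4, -1.1, 0.4]
gripper_width: -0.0001
grasp_force: 0.0
clock: 6.5
eef_pos: [0.6116, -0.017, 0.0673]
orientation: [3.142, -0.002, -0.0]
wrist_force: [0.1, 0.9, 1.9]
gripper_width: 0.0002
grasp_force: 0.7
```

```bash
python3 - <<'E'
from h import *
im=read_camera("wrist");sd=read_camera("side")
c=cv2.resize(im[120:260,240:420],(540,420));d=cv2.resize(sd[150:260,250:394],(550,420))[:,:260*2//2+100]
cv2.imwrite("pics/c1.png",np.hstack([c[:,:430],d])[:,:,::-1]);print(arm.sense()["wrist_force"],arm.sense()["eef_pos"])
E
```

```text
[-0.33146553 -0.1869247   2.00678679] [ 0.61160749 -0.01704239  0.06735298]
```

View pics/c1.png

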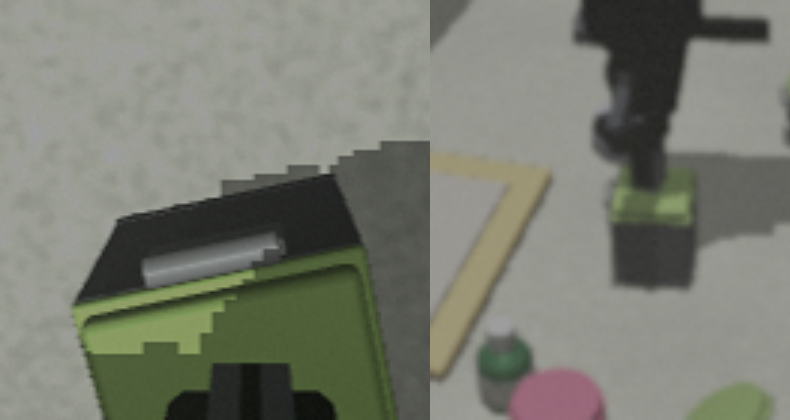

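The fingertips are centred on the square lid, which lies flat with about 2 N on it. I'll press 1 mm more, then lift and go to the tall jar.

```bash
python3 -m creep '[[[0,0,0.02],0],[[0,0,0],0],[[0,0,0],0]]'; python3 -m creep '[[[0,0,-0.05],0],[[0,0,-0.15],0],[[0,0,-0.4],0],[[0,0,-0.6],0],[[0,0,-0.6],0],[[0,0,-0.6],0],[[0,0,-0.3],0],[[-0.2,-0.3,0],0],[[-0.3,-0.54,0],0],[[-0.3,-0.54,0],0],[[-0.3,-0.54,0],0],[[-0.3,-0.54,0],0],[[-0.3,-0.54,0],0],[[-0.3,-0.54,0],0],[[-0.3,-0.5,0],0],[[-0.11,-0.2,0],0],[[0,0,0],0],[[0,0,0],0],[[0,0,0],0]]'
python3 - <<'E'
from h import *
P=pose("wrist");im=read_camera("wrist");cv2.imwrite("pics/w2.png",im[:,:,::-1]);pa,ia=pose("scene"),read_camera("scene")
for c,st,_ in greens(im,200):print(c,st,plane(P,[c],.085).round(4))
for c,st,_ in greens(ia,200):print(c,st,plane(pa,[c],.068).round(4))
E
```

```text
clock: 6.9
eef_pos: [0.6117, -0.017, 0.0664]
orientation: [3.142, -0.002, 0.0]
wrist_force: [-1.0, -0.5, 3.4]
gripper_width: 0.0001
grasp_force: 1.6
clock: 8.8
eef_pos: [0.492, 0.1935, 0.2008]
orientation: [3.141, -0.006, -0.001]
wrist_force: [0.1, 0.2, 0.2]
gripper_width: 0.0002
grasp_force: 0.0
[567.1  57.2] [532, 18, 71, 81, 4483] [[ 6.057e-01 -4.000e-04  8.500e-02]]
[321.6 195.1] [292, 166, 60, 59, 2791] [[0.4935 0.1942 0.085 ]]
[283.1 167.7] [272, 156, 23, 24, 437] [[ 0.5267 -0.1845  0.068 ]]
[303.4 211. ] [290, 201, 27, 21, 325] [[ 0.6145 -0.008   0.068 ]]
[395.1 219.5] [385, 210, 21, 20, 335] [[0.4759 0.1846 0.068 ]]
[291.4 278.2] [261, 238, 57, 73, 785] [[0.7818 0.1264 0.068 ]]
[236.  341.4] [227, 332, 19, 20, 288] [[0.956  0.1578 0.068 ]]
[279.8 348.4] [271, 339, 18, 20, 290] [[0.9077 0.2298 0.068 ]]
[286.7 392.3] [277, 384, 20, 16, 271] [[0.953  0.2989 0.068 ]]
```

View pics/w2.png

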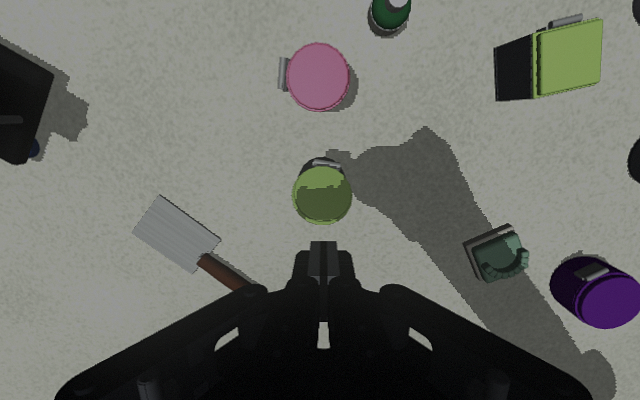

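The square lid is shut. The tall lid is at (322,195) with its hinge at about (325,162), directly under the tool. I'll descend.

```bash
python3 -m creep '[[[0,-0.03,0.1],0],[[0,0,0.3],0],[[0,0,0.4],0],[[0,0,0.38],0],[[0,0,0.15],0],[[0,0,0.05],0],[[0,0,0],0],[[0,0,0],0]]'; python3 -m creep '[[[0,0,0.06],0],[[0,0,0.06],0],[[0,0,0.06],0],[[0,0,0.06],0],[[0,0,0.06],0],[[0,0,0.06],0],[[0,0,0.06],0],[[0,0,0.06],0],[[0,0,0.06],0],[[0,0,0.06],0],[[0,0,0.06],0],[[0,0,0.04],0],[[0,0,0.04],0],[[0,0,0.04],0],[[0,0,0.04],0],[[0,0,0],0],[[0,0,0],0]]'
```

```text
clock: 9.7
eef_pos: [0.492, 0.1969, 0.133]
orientation: [-3.141, 0.002, -0.002]
wrist_force: [-0.2, 1.2, 0.1]
gripper_width: 0.0001
grasp_force: 0.0
clock: 11.4
eef_pos: [0.4913, 0.1966, 0.0912]
orientation: [3.141, -0.002, -0.0]
wrist_force: [-0.0, -0.4, 0.1]
gripper_width: 0.0
grasp_force: 0.0
```

```bash
python3 -m creep '[[[0,0,0.04],0],[[0,0,0.04],0],[[0,0,0.02],0],[[0,0,0.02],0],[[0,0,0.02],0],[[0,0,0.02],0],[[0,0,0],0],[[0,0,0],0]]'; python3 -m creep '[[[0,0,0.02],0],[[0,0,0],0],[[0,0,0],0]]'
python3 - <<'E'
from h import *
print(arm.sense()["wrist_force"],arm.sense()["eef_pos"])
E
```

```text
clock: 12.2
eef_pos: [0.4913, 0.1967, 0.0834]
orientation: [3.141, -0.002, -0.0]
wrist_force: [-0.8, -0.3, 3.4]
gripper_width: -0.0
grasp_force: 1.6
clock: 12.5
eef_pos: [0.4914, 0.1967, 0.0824]
orientation: [3.142, -0.002, 0.0]
wrist_force: [-0.6, -1.0, 5.2]
gripper_width: 0.0001
grasp_force: 2.5
[-0.62182232 -0.96058155  5.1944943 ] [0.49137601 0.19668965 0.08243419]
```

```bash
python3 -m creep '[[[0,0,-0.05],0],[[0,0,-0.2],0],[[0,0,-0.5],0],[[0,0,-0.6],0],[[0,0,-0.6],0],[[0,0,-0.4],0],[[0.02,0.3,0],0],[[0.05,0.7,0],0],[[0.05,0.7,0],0],[[0.05,0.7,0],0],[[0.05,0.7,0],0],[[0.05,0.7,0],0],[[0.05,0.7,0],0],[[0.05,0.7,0],0],[[0.05,0.7,0],0],[[0.05,0.7,0],0],[[0.04,0.7,0],0],[[0,0.4,0],0],[[0,0.1,0],0],[[0,0,0],0]]'; python3 -m creep '[[[0,0,0],0],[[0,0,0],0]]'
python3 - <<'E'
from h import *
P=pose("wrist");im=read_camera("wrist");print(arm.sense()["eef_pos"])
sd=read_camera("side")[130:330,220:440]
cv2.imwrite("pics/w3.png",np.hstack([im[100:400,200:600],cv2.resize(sd,(330,300))])[:,:,::-1])
for c,st,_ in greens(im,200):print(c,st,plane(P,[c],.06).round(4))
E
```

```text
clock: 14.5
eef_pos: [0.5163, -0.1935, 0.1999]
orientation: [-3.141, 0.004, -0.0]
wrist_force: [-0.5, 0.9, 0.1]
gripper_width: 0.0002
grasp_force: 0.0
clock: 14.7
eef_pos: [0.5166, -0.1916, 0.1999]
orientation: [-3.141, -0.002, -0.0]
wrist_force: [-0.3, -0.2, 0.0]
gripper_width: -0.0001
grasp_force: 0.0
[ 0.51660954 -0.19182285  0.19988683]
[125.8  89.5] [84, 52, 83, 76, 4104] [[ 0.6089 -0.0162  0.06  ]]
[321.5 185.1] [284, 148, 76, 75, 4381] [[ 0.5216 -0.1905  0.06  ]]
```

View pics/w3.png

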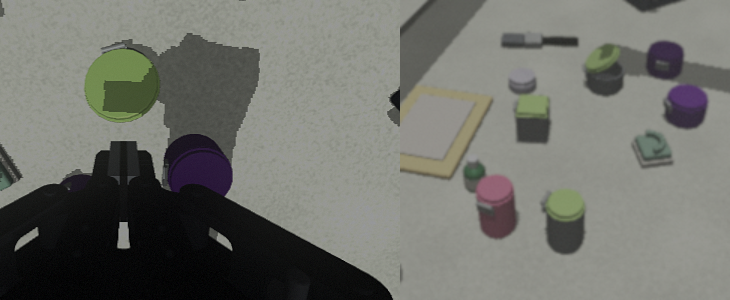

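The side view shows the square and tall lids flat. The low jar's lid is at (321,185) under the tool.

```bash
python3 -m creep '[[[0,0.02,0.1],0],[[0,0,0.3],0],[[0,0,0.5],0],[[0,0,0.5],0],[[0,0,0.3],0],[[0,0,0.1],0],[[0,0,0.04],0],[[0,0,0],0],[[0,0,0],0]]'; python3 -m creep '[[[0,0,0.06],0],[[0,0,0.06],0],[[0,0,0.06],0],[[0,0,0.06],0],[[0,0,0.06],0],[[0,0,0.06],0],[[0,0,0.06],0],[[0,0,0.06],0],[[0,0,0.06],0],[[0,0,0.06],0],[[0,0,0.06],0],[[0,0,0.06],0],[[0,0,0.04],0],[[0,0,0.04],0],[[0,0,0.04],0],[[0,0,0.04],0],[[0,0,0.04],0],[[0,0,0],0],[[0,0,0],0]]'
```

```text
clock: 15.7
eef_pos: [0.517, -0.1946, 0.1086]
orientation: [3.141, -0.002, 0.002]
wrist_force: [0.1, -0.8, -0.1]
gripper_width: 0.0
grasp_force: 0.0
clock: 17.6
eef_pos: [0.5164, -0.1944, 0.0617]
orientation: [3.142, -0.002, -0.0]
wrist_force: [-0.2, -0.4, 0.1]
gripper_width: 0.0002
grasp_force: 0.0
```

```bash
python3 -m creep '[[[0,0,0.04],0],[[0,0,0.04],0],[[0,0,0.04],0],[[0,0,0.04],0],[[0,0,0.02],0],[[0,0,0.02],0],[[0,0,0.02],0],[[0,0,0],0],[[0,0,0],0]]'; python3 -m creep '[[[0,0,0.02],0],[[0,0,0],0],[[0,0,0],0]]'
```

```text
clock: 18.5
eef_pos: [0.5163, -0.1944, 0.0509]
orientation: [3.142, -0.002, -0.0]
wrist_force: [-1.5, 0.1, 2.3]
gripper_width: 0.0004
grasp_force: 1.1
clock: 18.8
eef_pos: [0.5164, -0.1944, 0.0499]
orientation: [3.142, -0.002, 0.0]
wrist_force: [-2.4, 0.8, 4.8]
gripper_width: -0.0001
grasp_force: 2.0
```

```bash
python3 -m creep '[[[0,0,-0.05],0],[[0,0,-0.2],0],[[0,0,-0.5],0],[[0,0,-0.6],0],[[0,0,-0.6],0],[[0,0,-0.6],0],[[0,0,-0.6],0],[[0,0,-0.3],0],[[0,0,-0.1],0],[[0,0,0],0],[[0,0,0],0]]'
python3 - <<'E'
from h import *
im=read_camera("wrist");sd=read_camera("side")[130:330,220:440]
cv2.imwrite("pics/w4.png",np.hstack([im[100:400,200:600],cv2.resize(sd,(330,300))])[:,:,::-1])
P=pose("wrist")
for c,st,_ in greens(im,200):print(c,st,plane(P,[c],.052).round(4))
E
```

```text
clock: 19.9
eef_pos: [0.5158, -0.1942, 0.2264]
orientation: [-3.141, 0.002, 0.002]
wrist_force: [0.7, 0.4, -0.5]
gripper_width: -0.0001
grasp_force: 0.0
[140.1  90.9] [103, 56, 75, 70, 3375] [[ 0.609  -0.0117  0.052 ]]
[320.7 178.4] [289, 147, 65, 64, 3296] [[ 0.5195 -0.192   0.052 ]]
```

View pics/w4.png

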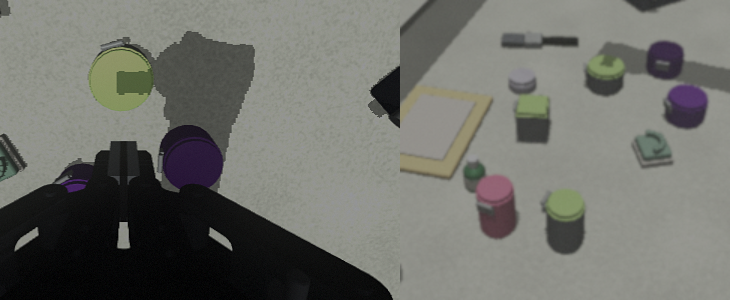

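All three lids are flat in the side crop, at (533,105), (565,205) and (605,68). Nothing else has moved, and the arm is clear of everything.

```bash
python3 -c "
from station import order;print(order.job_done())"
```

```text
the job is handed in; nothing more can be done
None
```

All three lids were tapped shut in the order square, tall, low, with about 3–5 N on each, and the job was handed in at about 20 s; the last pictures show every lid flat and nothing else visibly moved.

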